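Close and bolt the jigsaw frame

TASK

Shut the clear cover of the wooden puzzle frame over the finished jigsaw: press its front rail down until the catch snaps and holds it. Then turn the three bolt knobs on the front rail clockwise, each fully home to its end stop (bar grip parallel to the rail), the middle one first and then the two outer ones in either order. Leave the bowl and the glue bottle where they stand.

Things in the scene. Friction and masses are not known exactly. Their poses are not given: they have to be found in the camera images.
- case: shallow pale wooden puzzle frame, finished jigsaw inside, fixed to the table; 240 mm (x) by 380 mm (y), 44 mm high with the cover shut. Origin: centre of its underside, on the table. x points from the front rail to the hinge (at yaw 0 straight away from the robot), y along the rail to the left, z up
- cover (a joint): clear-panelled wooden cover, hinged on the frame's far long edge. Angle in rad: 0 = shut flat, grows as the front rail rises. Starts 0.5 to 0.85 and stays (stiff hinge). Pushing the rail down takes about 3 N, then about 12 N in the last 12 mm of travel, where a spring catch snaps; it stops at 0, held. Let go before the snap, it springs back up to 0.4 to 0.6
- cover_hinge (a point): middle of the cover's hinge line: 115 mm along +x of the frame from its centre, 32 mm above the table; the hinge line runs along the frame's y, the cover's underside passes through it, the cover is 12 mm thick and reaches 235 mm from the line
- press_left (a point): bare spot on the top face of the cover's 50 mm wide wooden front rail, midway between the middle and the left knob (62.5 mm from each), a good place to push the cover down from above with closed fingertips; 210 mm from the hinge line, 44 mm above the table when the cover is shut
- press_right (a point): bare spot on the top face of the cover's 50 mm wide wooden front rail, midway between the middle and the right knob (62.5 mm from each), a good place to push the cover down from above with closed fingertips; 210 mm from the hinge line, 44 mm above the table when the cover is shut
- knob_left (a joint): captive bolt knob, the outer one at the frame's +y (robot's left). Angle in rad: 0 = bar grip across the front rail (along the frame's x); 1.571 = END STOP, bar parallel to the rail. Grows as it turns CLOCKWISE from above (cover shut: bar direction = frame yaw minus angle). Starts at 0.2 to 0.75; friction 0.06 N m; stays where left
- knob_left_grip (a point): grip point of the left knob, on its axis, 6 mm under its top. Black bar 42 mm long, 14 thick, 30 high, on a steel collar 32 mm wide, 4 high, on the wooden front rail. Cover shut: this point is 72 mm above the table, rail top 44, collar top 48. Knobs 125 mm apart along the rail. Its x runs along the bar, z up its axis
- knob_middle (a joint): captive bolt knob, in the middle of the rail, first to tighten. Angle in rad: 0 = bar grip across the front rail (along the frame's x); 1.571 = END STOP, bar parallel to the rail. Grows as it turns CLOCKWISE from above (cover shut: bar direction = frame yaw minus angle). Starts at 0.2 to 0.75; friction 0.06 N m; stays where left
- knob_middle_grip (a point): grip point of the middle knob, on its axis, 6 mm under its top. Black bar 42 mm long, 14 thick, 30 high, on a steel collar 32 mm wide, 4 high, on the wooden front rail. Cover shut: this point is 72 mm above the table, rail top 44, collar top 48. Knobs 125 mm apart along the rail. Its x runs along the bar, z up its axis
- knob_right (a joint): captive bolt knob, the outer one at the frame's -y (robot's right). Angle in rad: 0 = bar grip across the front rail (along the frame's x); 1.571 = END STOP, bar parallel to the rail. Grows as it turns CLOCKWISE from above (cover shut: bar direction = frame yaw minus angle). Starts at 0.2 to 0.75; friction 0.06 N m; stays where left
- knob_right_grip (a point): grip point of the right knob, on its axis, 6 mm under its top. Black bar 42 mm long, 14 thick, 30 high, on a steel collar 32 mm wide, 4 high, on the wooden front rail. Cover shut: this point is 72 mm above the table, rail top 44, collar top 48. Knobs 125 mm apart along the rail. Its x runs along the bar, z up its axis
- bowl: bystander: white ceramic bowl, 110 mm across, 55 mm high, loose on the table, origin at the centre of its underside; not to be moved
- glue: bystander: small white glue bottle, 38 mm across, 100 mm high, standing loose, origin at the centre of its underside; not to be moved

How it is judged:
By the outcome, as a careful person would: the job done as asked, in the order asked, and still so for the second after the job is handed in, with the robot touching nothing.
It also fails if it takes over 64 s, if anything falls off the work surface, if the arm or the gripper's body presses on something with over 40 N, if the wrist force passes 120 N, or if a joint passes its speed limit or range.

ROBOT

A 6-joint arm with a two-finger parallel gripper is mounted at the origin on the work surface. World frame = base frame: x ahead of the robot, y to its left, z up, the work surface at z = 0. Lengths are in m, angles in rad, forces in N, time in s.
With the tool pointing down it reaches from about 0.35 to 0.8 m from the base axis. Payload 7.3 kg.
Tool frame: the origin (TCP) lies between the finger pads; the fingertips stand 25 mm ahead of it and the grasp point (between the pads) lies 6 mm ahead of it (r.tip_extent is the distance from the TCP to the fingertips, in m); z points along the fingers, y is the direction in which the jaws open and shut (so a half turn about z gives the same grasp; the last joint's range is limited). The gripper opens to 85 mm and grips with 20 to 120 N. Pads are 22 mm wide; open, the fingers measure 114 mm over their backs; the gripper's body (76 mm by 85 mm) begins 54 mm behind the grasp point. The pads swing forward as they close: fully open they stand 13 mm farther back than shut.
Start: joints at [1.003, 0.342, 1.524, -0, 1.275, -0.146], TCP at [0.215, 0.479, 0.223] pointing down, gripper open.
Joint ranges: [-2.53, 2.53], [-0.77, 2.02], [0.04, 2.7], [-1, 4.14], [0.28, 2.66], [-3.11, 3.11]. Speed limits (rad/s): [2.57, 2.57, 3.14, 3.14, 3.14, 3.14].

INTERFACE

Orientations are given as a unit quaternion [x, y, z, w].
In Python, from workcell import r, command_gripper, optics gives the robot as it stands. The module is installed in compiled form; this text tells all that it offers. Calls block until the motion is done:
- r.reach(position, orientation): joint-space move of the TCP to a pose.
- r.move_straight(position, orientation=None, speed=0.15, max_force=None): straight line of the TCP; orientation=None keeps the orientation; speed is the mean speed in m/s. With max_force (N) it stops when the force on the tool has changed by that much, and returns True; else False.
- r.movej(angles): joint-space move.
- command_gripper(opening, force=None): finger opening in m; force is the grip in N (None keeps the last); returns when the fingers have stopped.
- r.hold(seconds).
- r.solve_ik(position, orientation): joint angles nearest the present ones, or None.
- r.read_state(): the state.
- optics.get_image(name): name is "scene" or "top"; returns (picture, depth): 420x560x3 uint8, red, green, blue; 420x560 float32, m along the optical axis (not along the pixel's ray), 0 where there is no reading.
- optics.camera_model(name): a dict with "K" (3x3 intrinsics, pixels), "R" (3x3) and "t" (3): a world point X has camera coordinates R X + t. Camera axes: x right, y down, z forward; pixel columns grow to the right and rows downward; lengths in m; the calibration is good to about 2 mm. A picture is of the moment at which its call begins. camera_model takes no time and is no camera call.
A pose or a line that the arm cannot do raises r.PlanningError and nothing moves.
- r.finish_job(): hands the job in, once; it reports no verdict.
The state is a dict: "time_s": time; "joint_positions": joint angles; "dq": joint speeds; "tau": joint torques, N m; "eef_pos": TCP position; "eef_rot": TCP orientation; "contact_force": force on the tool from outside, world axes, zero at the start; "torque": the same for the moment, N m; "grip_width": finger opening in m.
Only numpy, scipy, OpenCV 4.12 (cv2) and the standard library are available. Lean on these libraries where they do the work, as an engineer would, in place of code of your own. Each camera call takes 0.05 s, during which the arm holds its last target. There are 200 camera calls.

## Working session

There is one attempt and no reset: what is moved stays moved. The work goes in short steps, each a Python script; the robot and the scene stay as the last script left them, time stands still between calls to the robot, and variables do not carry over. Pictures are saved under pics/ and viewed, about 8 in all and at most 12, crops included, and the job is handed in when it is done.

```bash
mkdir -p pics
python3 - <<'E'
from workcell import r, optics
import cv2, numpy as np
for n in("scene","top"):
    p,d=optics.get_image(n); cv2.imwrite(f"pics/{n}0.png",p[:,:,::-1]); np.save(f"{n}0.npy",d)
    c=optics.camera_model(n); print(n,c["K"].round(1).tolist(),c["R"].round(3).tolist(),c["t"].round(3).tolist())
s=r.read_state();print(s["time_s"],s["eef_rot"],r.tip_extent)
E
```

```text
scene [[404.1, 0.0, 280.6], [0.0, 404.1, 217.2], [0.0, 0.0, 1.0]] [[0.205, 0.979, 0.01], [0.828, -0.168, -0.535], [-0.522, 0.118, -0.845]] [-0.137, -0.46, 1.248]
top [[432.0, 0.0, 275.5], [0.0, 432.0, 206.3], [0.0, 0.0, 1.0]] [[-0.006, -1.0, 0.021], [-0.991, 0.003, -0.132], [0.132, -0.021, -0.991]] [0.016, 0.621, 0.98]
0.1 [ 2.09326784e-01  9.77845505e-01 -6.42029188e-04 -2.30075681e-04] 0.025
```

View pics/scene0.png

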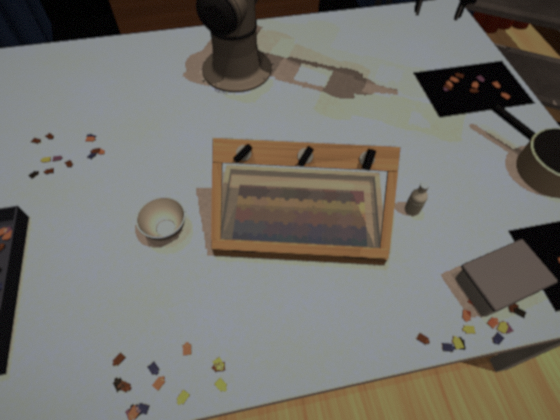

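View pics/top0.png

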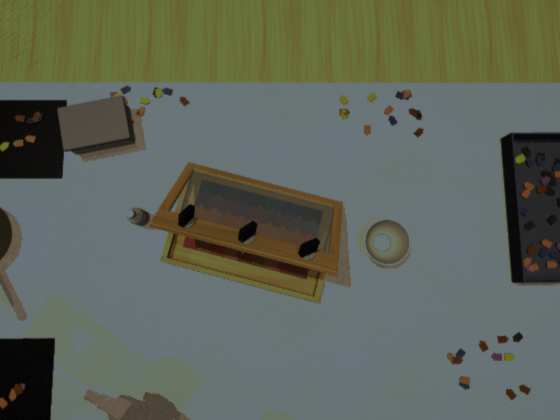

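The scene view, from the far side, shows the frame at about (305,200), with the knobs at (243,153), (305,156) and (369,159). In the top view the open cover spans (190,165), (342,203), (338,270) and (152,222), and its knobs are at (187,215), (248,232) and (309,248). The frame's front corners are at (163,262) and (320,300), the glue at (138,216) and the bowl at (387,242). Next I'll compute positions from depth.

```bash
cat > h.py <<'E'
import numpy as np, cv2
from workcell import r, command_gripper, optics
def cloud(n,d):
    c=optics.camera_model(n);K=c["K"];v,u=np.indices(d.shape)
    X=np.stack([(u-K[0,2])/K[0,0]*d,(v-K[1,2])/K[1,1]*d,d],-1)
    return (X-c["t"])@c["R"]
def ray(n,uv,z):
    c=optics.camera_model(n);K=c["K"]
    w=c["R"].T@np.linalg.solve(K,[uv[0],uv[1],1.]);o=-c["R"].T@c["t"]
    return o+w*(z-o[2])/w[2]
E
python3 - <<'E'
from h import *
P={}
for n in("scene","top"):
    d=np.load(f"{n}0.npy");X=cloud(n,d);P[n]=X
    im=cv2.imread(f"pics/{n}0.png");h=cv2.cvtColor(im,cv2.COLOR_BGR2HSV)
    def at(u,v): return X[v,u].round(3).tolist(), h[v,u].tolist()
    pts={"scene":[(243,153),(305,156),(369,159),(275,150),(340,152),(225,145),(390,150),(215,200),(300,248),(416,205),(150,300)],
     "top":[(187,215),(248,232),(309,248),(165,221),(218,230),(278,246),(330,262),(190,168),(340,206),(200,269),(300,292),(138,216),(100,300)]}[n]
    for p in pts: print(n,p,*at(*p))
# frame outer corners in top at z=.032
for uv in [(163,265),(321,301)]: print(ray("top",uv,.0),ray("top",uv,.032))
for n in P:
    X=P[n]; m=(X[...,2]>.015)&(X[...,0]>.3)&(X[...,0]<.8)&(abs(X[...,1])<.45)
    N,l,st,c=cv2.connectedComponentsWithStats(m.astype(np.uint8))
    for i in range(1,N):
        if st[i,4]>60:
            q=X[l==i]; print(n,st[i].tolist(),q.min(0).round(3),q.max(0).round(3))
im=cv2.imread("pics/top0.png")[150:310,120:420]
cv2.imwrite("pics/c1.png",cv2.resize(cv2.convertScaleAbs(im,alpha=1.8),None,fx=2.6,fy=2.6,interpolation=cv2.INTER_CUBIC))
E
```

```text
scene (243, 153) [0.529, -0.048, 0.208] [173, 78, 13]
scene (305, 156) [0.561, 0.069, 0.21] [0, 51, 15]
scene (369, 159) [0.592, 0.189, 0.209] [173, 64, 16]
scene (275, 150) [0.52, 0.017, 0.192] [14, 133, 136]
scene (340, 152) [0.55, 0.145, 0.192] [14, 135, 132]
scene (225, 145) [0.489, -0.08, 0.195] [17, 126, 138]
scene (390, 150) [0.571, 0.243, 0.199] [14, 134, 135]
scene (215, 200) [0.562, -0.119, 0.115] [15, 133, 138]
scene (300, 248) [0.674, 0.04, 0.049] [15, 135, 134]
scene (416, 205) [0.617, 0.328, 0.044] [22, 52, 73]
scene (150, 300) [0.706, -0.288, -0.0] [78, 9, 144]
top (187, 215) [0.581, 0.189, 0.215] [75, 102, 5]
top (248, 232) [0.548, 0.071, 0.212] [0, 0, 2]
top (309, 248) [0.516, -0.047, 0.211] [90, 128, 2]
top (165, 221) [0.572, 0.237, 0.192] [17, 170, 90]
top (218, 230) [0.554, 0.132, 0.185] [17, 173, 87]
top (278, 246) [0.522, 0.012, 0.184] [17, 168, 94]
top (330, 262) [0.489, -0.091, 0.188] [17, 168, 102]
top (190, 168) [0.71, 0.214, 0.055] [18, 166, 97]
top (340, 206) [0.619, -0.137, 0.056] [18, 167, 96]
top (200, 269) [0.475, 0.191, 0.028] [28, 130, 106]
top (300,
[... 163 characters left out ...]
6 0.        ] [0.48521524 0.27606477 0.032     ]
[ 0.3974637  -0.09492886  0.        ] [ 0.40017831 -0.09096912  0.032     ]
scene [211, 138, 189, 125, 21127] [ 0.471 -0.146  0.015] [0.732 0.262 0.223]
scene [406, 182, 23, 32, 452] [0.587 0.316 0.015] [0.622 0.353 0.102]
scene [136, 197, 50, 44, 1193] [ 0.483 -0.298  0.015] [ 0.593 -0.191  0.057]
scene [457, 248, 52, 32, 574] [0.766 0.351 0.015] [0.8   0.45  0.068]
top [88, 129, 46, 21, 736] [0.487 0.035 0.015] [0.8   0.45  1.052]
top [150, 162, 193, 141, 14191] [ 0.398 -0.143  0.015] [0.726 0.282 1.052]
top [125, 208, 24, 18, 319] [0.487 0.035 0.016] [0.616 0.353 1.052]
top [364, 219, 47, 47, 1172] [ 0.482 -0.299  0.015] [0.589 0.035 1.052]
```

View pics/c1.png

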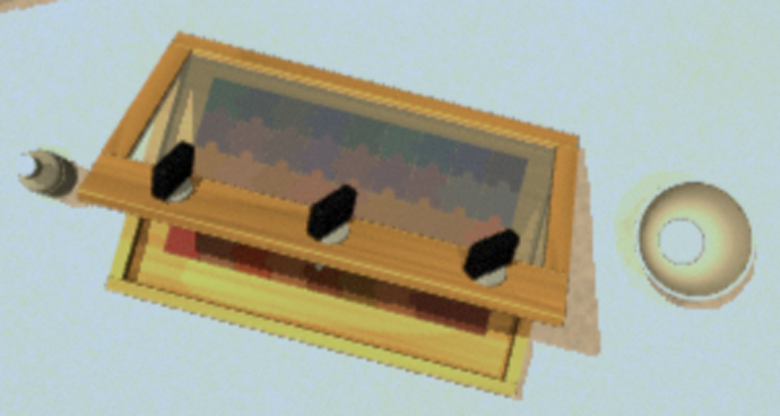

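The crop confirms the same layout: bars tilted on the rail, glue just left of the cover's left end, and the bowl clear on the right. Next is a plane fit of the cover.

Run:
```python
from h import *
for n,lo,hi in(("scene",(9,100,90),(19,255,255)),("top",(14,150,60),(20,255,255))):
    X=cloud(n,np.load(f"{n}0.npy"));h=cv2.cvtColor(cv2.imread(f"pics/{n}0.png"),cv2.COLOR_BGR2HSV)
    m=cv2.erode(cv2.inRange(h,lo,hi),np.ones((2,2)))>0
    q=X[m&(X[...,2]>.05)&(X[...,2]<.3)&(X[...,0]>.35)&(X[...,0]<.8)&(abs(X[...,1]-.07)<.25)]
    for _ in range(6):
        c=q.mean(0);w=np.linalg.svd(q-c,full_matrices=False)[2][2];w*=np.sign(w[2]);q=q[abs((q-c)@w)<(.012,.008,.006,.006,.005,.005)[_]]
    yaw=np.arctan2(-w[1],-w[0]); yaw=yaw
    th=np.arccos(w[2]); ex=np.array([np.cos(yaw),np.sin(yaw),0])
    print(n,len(q),w.round(3),"nyaw",yaw,"theta",th)
    for Y in (yaw,yaw+np.pi):
        if abs(Y)>1: continue
        y=np.array([-np.sin(Y),np.cos(Y),0]);x=np.array([np.cos(Y),np.sin(Y),0]); s=np.cross(w,y); s*=-np.sign(s[2]) # s towards hinge (down)
        a=q@y; b=q@s
        print("y ext",np.percentile(a,[.2,99.8]),"s len",np.percentile(b,[.2,99.8]), "zmax",q[:,2].max())
        # front mid edge & hinge: 
        cy=np.percentile(a,[.2,99.8]).mean(); bf=np.percentile(b,.2)
        mid=c+(cy-c@y)*y+(bf-c@s)*s
        hinge=mid+.235*s-.012*w
        print("hinge",hinge,"centre",hinge-.115*x)
```

```text
scene 5013 [ 0.675 -0.183  0.715] nyaw 2.877364920778069 theta 0.7738267416921908
top 3343 [ 0.674 -0.18   0.716] nyaw 2.881072486474017 theta 0.7726173754209631
```

Run:
```python
from h import *
Y=-.262;th=.773
y=np.array([-np.sin(Y),np.cos(Y),0]);x=np.array([np.cos(Y),np.sin(Y),0]);z=np.array([0,0,1.])
for n,lo,hi in(("scene",(9,100,90),(19,255,255)),("top",(14,150,60),(20,255,255))):
    X=cloud(n,np.load(f"{n}0.npy"));h=cv2.cvtColor(cv2.imread(f"pics/{n}0.png"),cv2.COLOR_BGR2HSV)
    w=np.cos(th)*z+np.sin(th)*x; s=np.cos(th)*x-np.sin(th)*z
    m=cv2.inRange(h,lo,hi)>0
    q=X[m&(X[...,2]>.05)&(X[...,2]<.3)&(X[...,0]>.35)&(X[...,0]<.8)&(abs(X[...,1]-.07)<.25)]
    k=np.median(q@w); q=q[abs(q@w-k)<.005]
    ay=np.percentile(q@y,[.3,99.7]);b=np.percentile(q@s,[.3,99.7])
    mid=ay.mean()*y+b[0]*s+k*w; hinge=mid+.235*s-.012*w
    print(n,"y",ay,"len",b[1]-b[0],"hinge",hinge.round(4),"centre",(hinge-.115*x).round(4))
    # bars
    m=(h[...,2]<35)&(abs((X@w)-k-.025)<.02)&(abs(X@s-b[0]-.025)<.04)&(abs(X@y-ay.mean())<.18)
    N,l,st,c=cv2.connectedComponentsWithStats(m.astype(np.uint8))
    for i in range(1,N):
        if st[i,4]<40: continue
        p=X[l==i]; top=p[p@w-k>.027]
        print(st[i,4],"loc",(p@y).mean()-ay.mean(),(p@s).mean()-b[0],"h",np.percentile(p@w-k,98))
        if len(top)>8:
            t=np.stack([top@s,top@y],-1).astype(np.float32);v=cv2.fitLine(t,cv2.DIST_L2,0,.01,.01).ravel();a=-np.arctan2(v[1],v[0]);a=(a+np.pi/2)%np.pi-np.pi/2;print("  top",len(top),t.mean(0)-[b[0],ay.mean()],"angle",a)
# frame front edge from corners
for uv in [(163,265),(321,301)]: print(ray("top",uv,.0)@x,ray("top",uv,.0)@y, ray("top",uv,.032)@x,ray("top",uv,.032)@y)
```

```text
scene y [0.02271039 0.40007463] len 0.21906813937250907 hinge [0.676  0.0376 0.0297] centre [0.5649 0.0674 0.0297]
117 loc -0.12186261525244863 0.02488837891824952 h 0.03650022272042333
  top 113 [ 0.02475904 -0.12200904] angle 0.74256146
102 loc 0.00024216656090392252 0.02473772014442857 h 0.03736488612264294
  top 102 [0.02473765 0.0002422 ] angle 0.508587
136 loc 0.12337309598128154 0.024373694859597672 h 0.036835188580446244
  top 121 [0.0244244  0.12393398] angle 0.25319302
top y [0.02448418 0.40068609] len 0.223480508784237 hinge [0.6714 0.04   0.0336] centre [0.5603 0.0698 0.0336]
233 loc 0.12339584263139858 0.022567362068906333 h 0.035640134814596595
  top 122 [0.02491483 0.12420519] angle 0.29942167
240 loc -6.598940864593894e-05 0.022628601225841954 h 0.03608294349495594
  top 123 [0.0249024  0.00032639] angle 0.52160513
242 loc -0.1237486191246544 0.02286298401997286 h 0.035709695635146664
  top 129 [ 0.02496648 -0.12404785] angle 0.7496563
0.3951504265209588 0.39960401569966625 0.39715241244490984 0.3923207206673784
0.4084875982169854 0.011258881088258538 0.4100839509746089 0.01578661092470307
```

```bash
cat >> h.py <<'E'
YAW=-.262; C=np.array([.562,.0685,0])
ex=np.array([np.cos(YAW),np.sin(YAW),0]);ey=np.array([-np.sin(YAW),np.cos(YAW),0]);ez=np.array([0,0,1.])
HINGE=C+.115*ex+.032*ez
def q(ang):  # tool down, tool y (jaw) direction at angle ang
    a=(ang+np.pi/2)/2; return [np.cos(a),np.sin(a),0,0]
def press(th,y=-.0625,rad=.208):
    p=HINGE+y*ey-rad*(np.cos(th)*ex-np.sin(th)*ez)+.012*(np.cos(th)*ez+np.sin(th)*ex)
    return p+.010*min(1,th/.25)*ex+r.tip_extent*ez
def st(tag=""):
    s=r.read_state();print(tag,round(s["time_s"],2),"p",np.round(s["eef_pos"],4),"F",np.round(s["contact_force"],1),"M",np.round(s["torque"],2),"w",round(s["grip_width"],4),"j6",round(s["joint_positions"][5],3));return s
E
python3 - <<'E'
from h import *
Q=q(np.pi/2+YAW)
print(r.solve_ik(press(.773)+.06*ez,Q), r.solve_ik(press(0),Q))
r.reach(press(.773)+.07*ez,Q); command_gripper(0.0,60); st("above")
hit=r.move_straight(press(.773)-.01*ez,speed=.06,max_force=3); st(f"hit {hit}")
p,d=optics.get_image("scene");cv2.imwrite("pics/s1.png",cv2.resize(cv2.convertScaleAbs(p[100:290,180:440,::-1],alpha=1.3),None,fx=2.5,fy=2.5))
E
```

```text
[-1.21503562e-01  3.20485659e-01  1.42288083e+00 -4.44089210e-16
  1.39822617e+00 -1.43029989e+00] [-9.73752613e-02  4.20601526e-01  1.90716443e+00 -4.44089210e-16
  8.13826699e-01 -1.40617159e+00]
above 2.91 p [0.5308 0.0121 0.2808] F [ 0.1  0.3 -0.4] M [-0.02 -0.02 -0.04] w 0.0 j6 -1.43
hit False 4.39 p [0.5311 0.0121 0.2012] F [ 0.6  0.9 -0. ] M [ 0.03  0.02 -0.03] w 0.0001 j6 -1.43
```

View pics/s1.png

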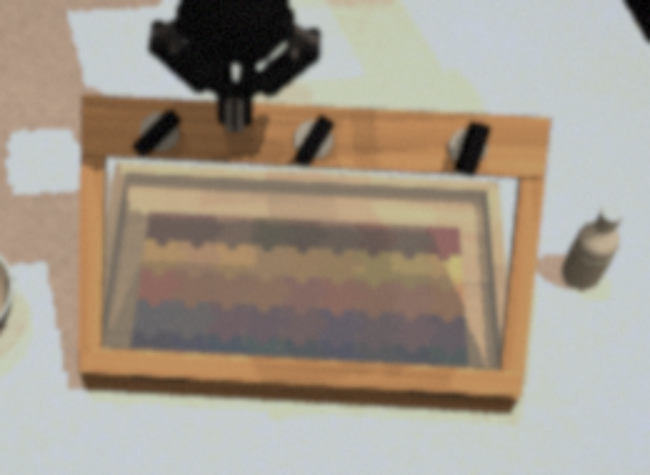

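The closed tips at (235,115) sit over the rail between the right knob (157,132) and the middle knob (315,140), about at its surface. I'll follow the arc down from here.

Run:
```python
from h import *
for th in (.68,.58,.48,.38,.28,.19,.11,.05):
    hit=r.move_straight(press(th)-.004*ez,speed=.06,max_force=30); s=st(f"{th} {hit}")
    if hit: break
else:
    hit=r.move_straight(press(0)-.008*ez,speed=.03,max_force=35); st(f"end {hit}")
p,d=optics.get_image("scene");cv2.imwrite("pics/s2.png",cv2.resize(cv2.convertScaleAbs(p[100:290,180:440,::-1],alpha=1.3),None,fx=2.5,fy=2.5))
```

```text
0.68 False 4.85 p [0.5176 0.0158 0.1933] F [-0.   0.3 -0.1] M [-0.04  0.01 -0.  ] w -0.0 j6 -1.427
0.58 False 5.35 p [0.5048 0.0191 0.1769] F [-0.1 -0.3 -0.4] M [0.03 0.03 0.01] w 0.0001 j6 -1.423
0.48 False 5.85 p [0.4934 0.0222 0.1595] F [ 0.8 -0.5 -0.6] M [-0.03  0.03  0.05] w -0.0002 j6 -1.419
0.38 False 6.35 p [0.4839 0.0247 0.141 ] F [ 1.   0.2 -0.3] M [0.04 0.   0.02] w 0.0004 j6 -1.416
0.28 False 6.85 p [0.4765 0.0267 0.1218] F [-0.8 -0.5  0.1] M [-0.01 -0.03 -0.01] w 0.0002 j6 -1.414
0.19 False 7.33 p [0.4688 0.0287 0.1039] F [-0.1  0.2  0.7] M [-0.05  0.02 -0.01] w 0.0002 j6 -1.411
0.11 False 7.77 p [0.4624 0.0305 0.0876] F [-0.4 -0.1  0.5] M [0.01 0.09 0.03] w -0.0003 j6 -1.409
0.05 False 8.13 p [0.4584 0.0315 0.0751] F [-0.6 -0.2  1.9] M [0.01 0.06 0.02] w 0.0001 j6 -1.407
end False 8.78 p [0.456  0.0322 0.0609] F [ 0.1 -0.1  1.4] M [0.01 0.04 0.01] w -0.0 j6 -1.406
```

View pics/s2.png

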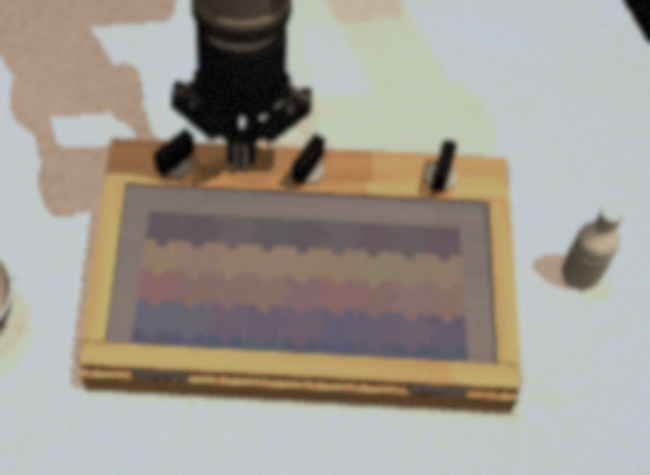

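The cover is nearly or fully shut, with the tip between the right and middle knobs. The force is low, so I'll press further until it stops and then measure the rail height.

Run:
```python
from h import *
hit=r.move_straight(press(0)-.03*ez,speed=.02,max_force=28); st(f"end {hit}")
r.hold(.3); st()
r.move_straight(press(0)+.07*ez,speed=.15); st("up")
X=cloud("scene",optics.get_image("scene")[1])
c=optics.camera_model("scene")
def hz(P,X):
    a=c["K"]@(c["R"]@P+c["t"]);u,v=(a[:2]/a[2]).round().astype(int);return np.round(np.median(X[v-1:v+2,u-1:u+2].reshape(-1,3),0),3)
for y in(-.17,.0625,.17): print(hz(C-.095*ex+y*ey+.044*ez,X))
print("far rail",hz(C+.10*ex+.044*ez,X))
```

```text
end False 10.07 p [0.4565 0.0321 0.0389] F [0.3 0.  0.3] M [-0.04 -0.03  0.04] w -0.0001 j6 -1.406
 10.38 p [0.4561 0.0322 0.039 ] F [-0.6 -0.7  0.2] M [ 0.01 -0.03 -0.01] w -0.0001 j6 -1.406
up 11.19 p [0.4554 0.0323 0.1383] F [0.1 0.4 0.1] M [-0.01  0.05  0.01] w -0.0001 j6 -1.406
[ 0.426 -0.07   0.045]
[0.488 0.154 0.045]
[0.514 0.256 0.046]
far rail [0.657 0.042 0.042]
```

Run:
```python
from h import *
st()
a=[]
for n in("scene","top"):
    p,d=optics.get_image(n);np.save(n+"3.npy",d);cv2.imwrite(f"pics/{n}3.png",p[:,:,::-1])
    u0,v0=((190,90),(150,140))[n=="top"]
    a.append(cv2.resize(cv2.convertScaleAbs(p[v0:v0+180,u0:u0+230,::-1],alpha=1.5),None,fx=1.7,fy=1.7,interpolation=cv2.INTER_CUBIC))
cv2.imwrite("pics/both3.png",np.hstack(a))
```

```text
11.24 p [0.4553 0.0323 0.1381] F [-0.8 -0.2  0.8] M [-0.01 -0.01  0.06] w -0.0 j6 -1.406
```

View pics/both3.png

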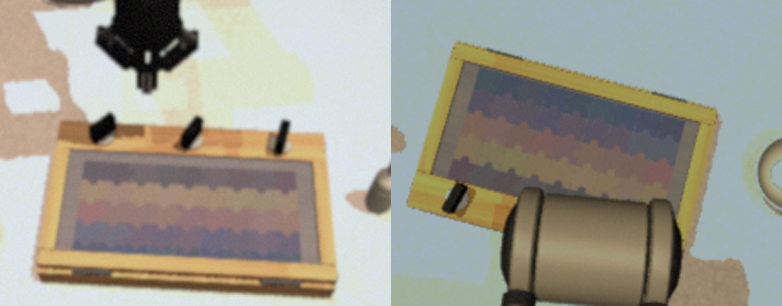

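Run:
```python
from h import *
X=cloud("scene",np.load("scene3.npy"))
for v in range(120,150,3): print(v,X[v,272:282:3].round(3).tolist())
T=np.array(r.read_state()["eef_pos"]);c=optics.camera_model("scene")
for dz in(0,-.025):
    a=c["K"]@(c["R"]@(T+[0,0,dz])+c["t"]);print(a[:2]/a[2])
print(r.read_state()["eef_rot"])
```

```text
120 [[0.469, 0.022, 0.226], [0.467, 0.028, 0.222], [0.466, 0.035, 0.22], [0.472, 0.04, 0.225]]
123 [[0.47, 0.021, 0.219], [0.448, 0.032, 0.195], [0.474, 0.033, 0.22], [0.472, 0.04, 0.217]]
126 [[0.471, 0.021, 0.211], [0.451, 0.031, 0.189], [0.473, 0.033, 0.21], [0.476, 0.039, 0.212]]
129 [[0.466, 0.022, 0.197], [0.462, 0.029, 0.192], [1.06, -0.091, 0.81], [0.471, 0.04, 0.199]]
132 [[0.468, 0.021, 0.191], [0.462, 0.029, 0.183], [0.467, 0.035, 0.187], [0.472, 0.04, 0.191]]
135 [[0.461, 0.023, 0.174], [0.465, 0.029, 0.177], [0.466, 0.035, 0.177], [0.466, 0.041, 0.176]]
138 [[0.463, 0.022, 0.167], [0.466, 0.028, 0.169], [0.468, 0.034, 0.17], [0.463, 0.042, 0.164]]
141 [[0.461, 0.023, 0.156], [0.467, 0.028, 0.161], [0.467, 0.035, 0.16], [0.466, 0.042, 0.157]]
144 [[0.329, 0.047, -0.0], [0.467, 0.028, 0.151], [0.468, 0.035, 0.151], [0.331, 0.072, -0.003]]
147 [[0.338, 0.046, -0.001], [0.339, 0.054, -0.002], [0.342, 0.061, -0.001], [0.339, 0.07, -0.005]]
[275.84495819 144.10588192]
[275.84695593 151.66655909]
[ 1.30632840e-01  9.91430238e-01 -4.64375267e-05 -1.06837328e-03]
```

The image shows the cover shut flat, with the rail at 45 mm along its length. But the fingertips appear about 30 mm higher than TCP − 25 mm predicts, both in depth and by pixel position. I'll calibrate this physically by touching the rail at press_right with a force stop. That also confirms the catch.

Run:
```python
from h import *
p=press(0)
r.move_straight([p[0],p[1],.045],speed=.12)
hit=r.move_straight([p[0],p[1],.005],speed=.02,max_force=5); st(f"touch {hit}")
if hit:
    z=r.read_state()["eef_pos"][2]
    hit=r.move_straight([p[0],p[1],z-.012],speed=.02,max_force=28); st(f"press {hit}")
X=cloud("scene",optics.get_image("scene")[1]);c=optics.camera_model("scene")
for x,y in((-.095,-.17),(-.095,.0625),(-.095,.17),(.1,0)):
    a=c["K"]@(c["R"]@(C+x*ex+y*ey+.044*ez)+c["t"]);u,v=(a[:2]/a[2]).round().astype(int);print(np.median(X[v-1:v+2,u-1:u+2].reshape(-1,3),0).round(3))
```

```text
touch True 13.07 p [0.4559 0.0323 0.0359] F [-1.5 -0.4  5.5] M [-0.08  0.13  0.  ] w -0.0002 j6 -1.406
press True 13.34 p [0.4559 0.0323 0.0359] F [-2.4  0.1 10.8] M [ 0.06  0.44 -0.  ] w -0.0 j6 -1.406
[ 0.425 -0.07   0.042]
[0.486 0.154 0.043]
[0.513 0.257 0.042]
[0.657 0.043 0.042]
```

The rail is solid at TCP z = 0.0359, so the real tip height is TCP + 8 mm. That is a 33 mm shift from the stated offset, and I'll apply it from here on. The last press passed 28 N, well over the catch force. Next I lift, check the rail and bars, and go to the middle knob.

```bash
cat >> h.py <<'E'
def look(tag):
    p,d=optics.get_image("scene");cv2.imwrite(f"pics/{tag}.png",cv2.resize(cv2.convertScaleAbs(p[110:230,190:430,::-1],alpha=1.4),None,fx=3.2,fy=3.2,interpolation=cv2.INTER_CUBIC))
    X=cloud("scene",d);h=cv2.cvtColor(p,cv2.COLOR_RGB2HSV);L=X-C;a,b=L@ex,L@ey
    for n,y in K.items():
        m=(h[...,2]<45)&(X[...,2]>.066)&(X[...,2]<.088)&(np.hypot(a+.095,b-y)<.028)
        if m.sum()<15: print(n,"hidden",m.sum());continue
        t=np.stack([a[m],b[m]],-1).astype(np.float32);v=cv2.fitLine(t,cv2.DIST_L2,0,.01,.01).ravel()
        print(n,m.sum(),"ctr",(t.mean(0)-[-.095,y]).round(4),"angle",round(float((-np.arctan2(v[1],v[0])+.6)%np.pi-.6),3))
    for y in(-.17,-.0625,.0625,.17):
        m=(np.hypot(a+.095,b-y)<.008)&(X[...,2]<.1);print("rail",y,np.median(X[m][:,2]).round(4) if m.sum() else None)
K=dict(left=.125,middle=0.,right=-.125)
ZG=.044
def kp(n,z): 
    p=C-.095*ex+K[n]*ey;return [p[0],p[1],z]
def jaw(a): return q(YAW-a+np.pi/2)
E
python3 - <<'E'
from h import *
p=press(0); r.move_straight([p[0],p[1],.12],speed=.15)
command_gripper(.04,60)
r.reach(kp("middle",.16),jaw(.515)); st(); look("k1")
E
```

```text
15.24 p [0.47   0.093  0.1597] F [-0.2  0.3 -0.5] M [-0.07 -0.02  0.04] w 0.0395 j6 -0.761
left 61 ctr [ 0.0122 -0.0018] angle 0.281
middle 80 ctr [0.0104 0.0002] angle 0.52
right 93 ctr [0.009  0.0008] angle 0.769
rail -0.17 0.0421
rail -0.0625 0.0418
rail 0.0625 0.0425
rail 0.17 0.0428
```

View pics/k1.png

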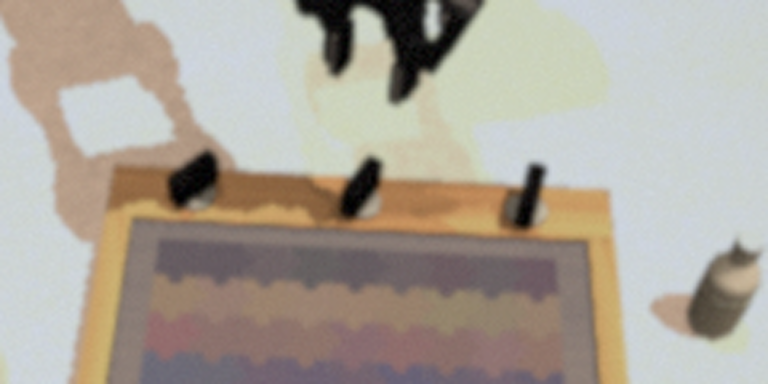

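The cover stays shut after release, with the rail flat at about 42–43 mm. The bars are at (193,180), (362,187) and (531,195) in the crop, with angles as measured before. The bar centres read about 10 mm toward the camera, so I'll check the frame's x against the rail edges and bar tops before gripping.

Run:
```python
from h import *
p,d=optics.get_image("scene");h=cv2.cvtColor(p,cv2.COLOR_RGB2HSV)
c=optics.camera_model("scene")
def L(uv,z): 
    P=ray("scene",uv,z)-C; return np.round([P@ex,P@ey],4)
# front edge of the rail: step up columns on left/right bare parts
m=cv2.inRange(h,(5,60,60),(25,255,255))>0
for u in (338,345,352,380): 
    col=np.where(m[140:175,u])[0]; print("front",u,140+col.min(),L((u,140+col.min()-.5),.044))
for n,y in K.items():
    a=c["K"]@(c["R"]@(C-.095*ex+y*ey+.078*ez)+c["t"]);u,v=(a[:2]/a[2]).round().astype(int)
    k=(h[...,2]<50); k[:,:u-14]=0;k[:,u+14:]=0;k[:v-9]=0;k[v+16:]=0
    vs,us=np.where(k); t=vs.min(); print(n,"centre px",u,v,"far-top",t,L((us[vs<=t+1].mean(),t),.078),"bot",vs.max(),L((us[vs==vs.max()].mean(),vs.max()),.048))
X=cloud("top",np.load("top3.npy"));print("top far rail/left",[ (np.round(((X[v,u]-C)@ex,(X[v,u]-C)@ey,X[v,u,2]),3)).tolist() for u,v in((177,252),(190,255))])
t=cv2.imread("pics/top3.png");ht=cv2.cvtColor(t,cv2.COLOR_BGR2HSV)
def LT(uv,z): P=ray("top",uv,z)-C; return np.round([P@ex,P@ey],4)
k=(ht[...,2]<30);k[:,:170]=0;k[:,200:]=0;k[:235]=0;k[275:]=0
vs,us=np.where(k);print("top left bar px",us.min(),us.max(),vs.min(),vs.max(),"far top",LT((us[vs==vs.min()].mean(),vs.min()),.078),"near",LT((us[vs==vs.max()].mean(),vs.max()),.078))
m=cv2.inRange(ht,(14,100,50),(32,255,255))>0
for u in(165,172,200,207):
    col=np.where(m[:,u])[0];col=col[(col>150)&(col<300)];print("top rail",u,col.max(),LT((u,col.max()+.5),.044),"far",col.min(),LT((u,col.min()-.5),.044))
```

```text
front 338 167 [-0.1167  0.0879]
front 345 168 [-0.1146  0.1049]
front 352 169 [-0.1126  0.1219]
front 380 173 [-0.1044  0.1891]
left centre px 356 165 far-top 162 [-0.1048  0.1286] bot 180 [-0.0742  0.1209]
middle centre px 303 163 far-top 160 [-0.1032  0.0073] bot 177 [-0.0751 -0.0074]
right centre px 249 160 far-top 158 [-0.1016 -0.1148] bot 174 [-0.0763 -0.133 ]
top far rail/left [[-0.09, 0.155, 0.047], [-0.089, 0.118, 0.082]]
top left bar px 181 194 248 264 far top [-0.0737  0.1228] near [-0.1109  0.1247]
top rail 165 261 [-0.1184  0.1757] far 241 [-0.0721  0.1895]
top rail 172 263 [-0.1187  0.1589] far 217 [-0.0143  0.1897]
top rail 200 271 [-0.12    0.0917] far 168 [0.1149 0.1589]
top rail 207 273 [-0.1203  0.0749] far 170 [0.1145 0.1416]
```

The top view agrees with the model: rail front edge at −0.119 and left bar centre at about −0.093, y within 1 mm. The scene row offset comes from the mask. Grasping the middle knob.

```bash
cat >> h.py <<'E'
def turn(n,a0):
    r.reach(kp(n,.11),jaw(a0))
    hit=r.move_straight(kp(n,ZG),speed=.08,max_force=6); s=st(f"{n} down {hit}")
    if hit: r.move_straight(kp(n,.11)); return False
    command_gripper(0.0,60); s=st("grip")
    if not .010<s["grip_width"]<.019: return False
    for a in [a0+(1.5-a0)*f for f in(.5,1)]+[1.54,1.57,1.6,1.63,1.66]:
        r.reach(kp(n,ZG),jaw(a)); s=st(f"a {a:.2f}")
        if a>1.55 and abs(s["torque"][2])>.6: break
    return True
def release(n,z=.13):
    command_gripper(.04); r.move_straight([*kp(n,0)[:2],z],speed=.15)
E
python3 - <<'E'
from h import *
print(turn("middle",.515))
look("k2")
E
```

```text
middle down False 16.63 p [0.4707 0.0931 0.0445] F [-0.7 -0.3 -0.8] M [ 0.04 -0.    0.02] w 0.0398 j6 -0.758
grip 16.98 p [0.4716 0.0939 0.0448] F [2.4 5.5 1.3] M [ 0.65 -0.2  -0.  ] w 0.0126 j6 -0.758
a 1.01 17.52 p [0.4725 0.0944 0.0449] F [ 4.5  8.  -1.6] M [ 1.22 -0.65 -0.02] w 0.013 j6 -0.266
a 1.50 18.07 p [0.4735 0.0945 0.0449] F [ 8.4  8.3 -4.4] M [ 1.39 -1.08 -0.11] w 0.0129 j6 0.227
a 1.54 18.32 p [0.4736 0.0945 0.0449] F [ 8.8  8.6 -4.3] M [ 1.4  -1.17 -0.06] w 0.0128 j6 0.267
a 1.57 18.57 p [0.4737 0.0945 0.0449] F [ 9.2  9.4 -4.2] M [ 1.4  -1.17 -0.01] w 0.0126 j6 0.297
a 1.60 18.82 p [0.4737 0.0945 0.045 ] F [ 9.4  9.  -5.1] M [ 1.47 -1.18  0.67] w 0.0125 j6 0.326
True
left 61 ctr [ 0.0106 -0.0011] angle 0.256
middle 43 ctr [ 0.0159 -0.0039] angle 2.008
right 94 ctr [0.0092 0.0006] angle 0.782
rail -0.17 0.0428
rail -0.0625 0.0428
rail 0.0625 0.0421
rail 0.17 0.0425
```

View pics/k2.png

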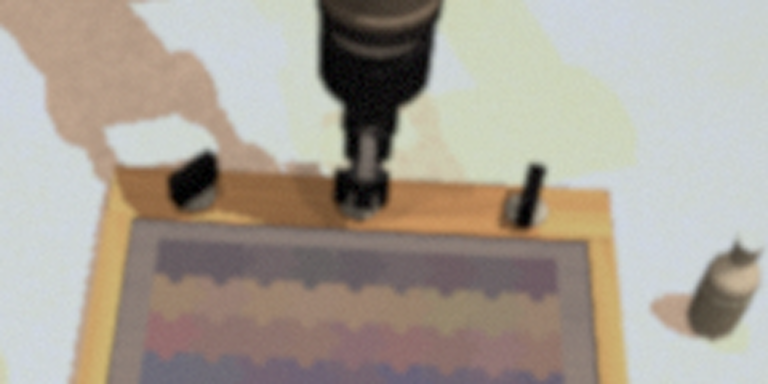

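The moment jumped to 0.67 N m at about 1.58, so the middle knob is on its stop. The compliant pull shows the knob centres about 4 mm further out, so I'll correct that and do the right knob, then the left.

```bash
sed -i 's/C=np.array(\[.562,.0685,0\])/C=np.array([.5657,.0700,0])/' h.py
python3 - <<'E'
from h import *
command_gripper(.04); p=r.read_state()["eef_pos"]; r.move_straight([p[0],p[1],.13])
if turn("right",.755): release("right")
else: raise SystemExit
if turn("left",.275): release("left")
r.reach([.40,.10,.33],q(np.pi/2)); st("end"); look("k3")
p,d=optics.get_image("top");np.save("top4.npy",d);cv2.imwrite("pics/top4.png",p[:,:,::-1])
E
```

```text
right down False 21.98 p [ 0.4419 -0.0261  0.0443] F [0.1 0.4 0.2] M [-0.01 -0.01  0.  ] w 0.0398 j6 -0.786
grip 22.32 p [ 0.4404 -0.0269  0.0445] F [-7.  -6.7  7.3] M [-1.    0.98  0.09] w 0.0126 j6 -0.787
a 1.13 22.77 p [ 0.4408 -0.0268  0.0446] F [-5.4 -5.6  5.8] M [-0.83  0.69 -0.04] w 0.0128 j6 -0.414
a 1.50 23.23 p [ 0.4412 -0.0269  0.0446] F [-4.  -4.5  5.5] M [-0.87  0.57 -0.08] w 0.0129 j6 -0.041
a 1.54 23.48 p [ 0.4413 -0.0269  0.0446] F [-3.4 -5.1  4. ] M [-0.89  0.52 -0.01] w 0.0125 j6 -0.001
a 1.57 23.73 p [ 0.4413 -0.0269  0.0446] F [-3.2 -5.2  5.5] M [-0.84  0.47 -0.06] w 0.013 j6 0.029
a 1.60 23.98 p [ 0.4414 -0.0269  0.0446] F [-2.5 -4.7  5.2] M [-0.79  0.42  0.65] w 0.013 j6 0.058
left down False 27.03 p [0.5067 0.2154 0.0445] F [-0.3 -0.4  0.2] M [-0.03 -0.03  0.01] w 0.0402 j6 -0.771
grip 27.38 p [0.5054 0.2138 0.0448] F [-5.3 -8.1  8.4] M [-1.25  0.7  -0.  ] w 0.0129 j6 -0.771
a 0.89 28.02 p [0.5057 0.214  0.0448] F [-4.  -6.5  6.8] M [-1.15  0.57 -0.05] w 0.0131 j6 -0.158
a 1.50 28.65 p [0.506  0.214  0.0448] F [-2.8 -7.8  5.9] M [-1.19  0.4  -0.01] w 0.013 j6 0.454
a 1.54 28.9 p [0.5061 0.214  0.0448] F [-2.3 -7.5  6.5] M [-1.2   0.34 -0.08] w 0.0128 j6 0.494
a 1.57 29.15 p [0.5061 0.214  0.0448] F [-3.7 -6.6  7.3] M [-1.2   0.36 -0.05] w 0.0127 j6 0.524
a 1.60 29.4 p [0.5061 0.214  0.0448] F [-2.2 -7.2  6.4] M [-1.2   0.37  0.66] w 0.0128 j6 0.553
end 32.29 p [0.4    0.1001 0.3295] F [ 1.3  0.6 -0.2] M [-0.06  0.02  0.05] w 0.0396 j6 -1.512
left 93 ctr [ 0.0055 -0.0032] angle 1.586
middle 95 ctr [ 0.0053 -0.0016] angle 1.553
right 96 ctr [ 0.0052 -0.001 ] angle 1.611
rail -0.17 0.0425
rail -0.0625 0.0417
rail 0.0625 0.0425
rail 0.17 0.0424
```

View pics/k3.png

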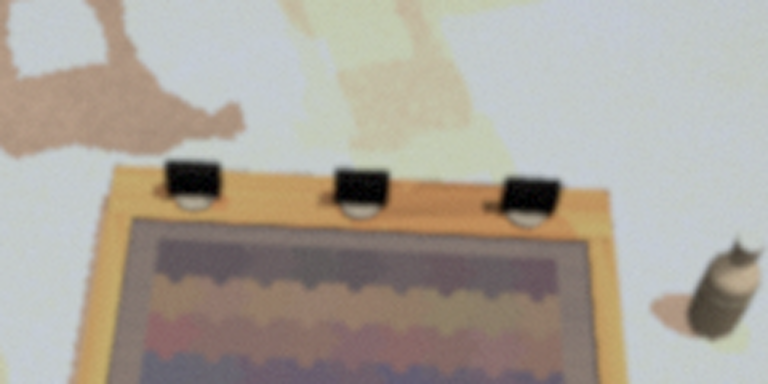

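All three bars, at (193,180), (361,187) and (530,195), lie parallel to the rail. The cover is flat and the glue stands at (725,290) as before. One quick numeric check of the bystanders, then I'll hand in.

Run:
```python
from h import *
A=cloud("scene",np.load("scene0.npy"));B=cloud("scene",optics.get_image("scene")[1])
for n,(x,y,R) in dict(glue=(.605,.335,.05),bowl=(.537,-.245,.08)).items():
    print(n,[X[(np.hypot(X[...,0]-x,X[...,1]-y)<R)&(X[...,2]>.015)].mean(0).round(4).tolist() for X in(A,B)])
r.finish_job(); st("done")
```

```text
glue [[0.6097, 0.3291, 0.059], [0.6096, 0.3291, 0.0588]]
bowl [[0.5238, -0.2502, 0.0374], [0.5239, -0.2504, 0.0374]]
the job is handed in; nothing more can be done
the job is handed in; nothing more can be done
```

The cover is shut and caught, and all three knobs are on their end stops; I handed the job in at about 32 s of the 64 s allowed.

- **Cover:** I pressed the front rail down at `press_right` with closed fingertips, following the cover's arc. After I lifted off, the rail stayed flat at 42–43 mm in the depth image, against the nominal 44 mm.
- **Knobs:** I turned the middle one first, then the right, then the left. Each time the turning moment jumped to about 0.65 N m at roughly 1.6 rad, well above the 0.06 N m friction. The final image read the bars at 1.55 (middle), 1.61 (right) and 1.59 (left) against 1.571, which is within image accuracy.
- **Bystanders:** the bowl and the glue bottle measured within 0.2 mm of where they started.

**What disagreed:**
- **Fingertip height:** the tips stood about 33 mm higher than the stated TCP offset. I found this in the depth image, confirmed it by touching the rail, and used the corrected height for the knobs.
- **Catch:** because of that height error, I never saw the moment the catch snapped in the force readings. My evidence is the hard stop when I pressed again past 28 N and the cover staying flat after release.
- **Knob centres:** my first estimate was a few mm off, which gave side forces of 3–10 N per axis during the grips.

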